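# Centre the boot tree's heel in its free play and lock it

## Robot

A 7-joint arm with a two-finger parallel gripper is mounted at the origin on the work surface. World frame = base frame: x ahead of the robot, y to its left, z up, the work surface at z = 0. Lengths are in m, angles in rad, forces in N, time in s.
With the tool pointing down it reaches from about 0.425 to 0.95 m from the base axis. Payload 4.7 kg.
Tool frame: the origin (TCP) lies between the finger pads; the fingertips stand 25 mm ahead of it and the grasp point (between the pads) lies 6 mm ahead of it; z points along the fingers, y is the line along which they close (so a half turn about z gives the same grasp; the last joint's range is limited). The gripper opens to 85 mm and grips with 20 to 120 N. Pads are 22 mm wide; open, the fingers measure 114 mm over their backs; the gripper's body (76 mm by 85 mm) begins 54 mm behind the grasp point. The pads swing forward as they close: fully open they stand 13 mm farther back than shut.
Start: joints at [1.247, 0.469, -0.049, 1.532, 0.024, 1.141, -0.082], TCP at [0.196, -0.646, 0.256] pointing down, gripper open.
Joint ranges: [-2.59, 2.59], [-0.33, 1.99], [-1.39, 1.29], [0.1, 2.45], [-1.04, 4.18], [0.21, 1.99], [-2.66, 2.66]. Speed limits (rad/s): [2.57, 2.57, 3.14, 3.14, 3.14, 3.14, 3.14].

## Interface

Orientations are given as a 3x3 rotation matrix whose columns are the frame's x, y, z axes.
In Python, from rig import * gives the robot as it stands. Calls block until the motion is done:
- movep(position, orientation): joint-space move of the TCP to a pose.
- move_l(position, attitude=None, feed=0.15, until_force=None): straight line of the TCP; attitude=None keeps the orientation; feed is the mean speed in m/s. With until_force (N) it stops when the force on the tool has changed by that much, and returns True; else False.
- move_joints(angles): joint-space move.
- command_gripper(opening, newtons=None): finger opening in m; newtons is the grip in N (None keeps the last); returns when the fingers have stopped.
- sleep(seconds).
- inverse_kinematics(position, orientation): joint angles nearest the present ones, or None.
- sense(): the state.
- camera(name): name is "side" or "top" or "wrist"; returns (picture, depth): 384x512x3 uint8, red, green, blue; 384x512 float32, m along the optical axis (not along the pixel's ray), 0 where there is no reading.
- camera_params(name): a dict with "K" (3x3 intrinsics, pixels), "position" and "rotation" of the camera in the world; the wrist camera has in their place "tool_from_camera" (4x4, takes a point from camera to tool coordinates, whose origin is the TCP and whose axes are the flange's). Camera axes: x right, y down, z forward; pixel columns grow to the right and rows downward; lengths in m; the calibration is good to about 2 mm. The wrist camera is an equidistant fisheye: a pixel r from the principal point sees the ray r / f radians off the axis. A picture is of the moment at which its call begins: read the wrist's pose just before it. camera_params takes no time and is no camera call.
A pose or a line that the arm cannot do raises Unreachable and nothing moves.
- finish_job(): hands the job in; it is judged then, once.
The state is a dict: "time_s": time; "joint_pos": joint angles; "qd": joint speeds; "joint_efforts": joint torques, N m; "position": TCP position; "tcp_rot": TCP orientation; "wrist_force": force on the tool from outside, world axes, zero at the start; "ft_torque": the same for the moment, N m; "finger_gap": finger opening in m; "gripper_force": force on a finger pad.
Only numpy, scipy, OpenCV 4.12 (cv2) and the standard library are available. Lean on these libraries where they do the work, as an engineer would, in place of code of your own. Each camera call takes 0.05 s, during which the arm holds its last target. There are 200 camera calls.

## Task

Check the worn boot tree on the crate for free play: ease its heel block towards the toe until you feel it resist, then ease it back until it resists again, always gently, so that the rubber-cushioned stops inside are never strained. Leave the heel block released in the middle of that free play, and only then swing the lock lever on the sleeve fully over to its other side. Leave the polish tin, the brush, the shoe horn and the plug box alone.

Things in the scene. Friction and masses are not known exactly. Their poses are not given: they have to be found in the camera images.
- crate: grey plastic crate, upturned and fixed, 440 x 580 mm and 100 mm high; origin at the centre of its underside; z up. Its flat top carries everything else.
- tree: green plastic boot tree fixed on a wooden cradle board (330 x 75 x 11 mm) on the crate. Origin under the middle of the sleeve, level with the crate's top; x along the tree towards the toe, y across, z up. Sleeve: green box 120 (x) x 56 (y) mm centred on the origin, top at 70 mm. Rounded toe at x = +60 to +160 mm, up to 83 mm high. The heel block slides along x behind the sleeve (-x).
- heel_grip (a point): top centre of the grip tab on the heel block, 104 mm above the crate's top, about 140 mm behind the tree's origin. Tab: 34 mm along the tree's x, 16 mm thick along y, 40 mm tall on the block (50 x 56 mm, its top 64 mm above the crate's top). Slides only along the tree's x, with about 1 N of drag, and stays where left.
- sleeve_top (a point): centre of the sleeve's top. Inside, unseen, a pin on the heel's rod runs between two cushioned stops, placed anew each time: free play 20 to 45 mm long, its middle up to 12 mm either way of where the heel stands at the start. Past either end of the play the resistance rises by about 3 N per mm; over 15 N at a stop is too much.
- lock_tip (a point): centre of the black knob (26 mm ball) at the end of the lock lever, a 60 mm steel rod 10 mm thick on a black block (50 mm along the tree, 70 across, 25 high) on the sleeve; pivot 25 mm to the toe side of the tree's origin, 92 mm above the crate's top. Swings across the tree from a 29 degree lean to the tree's -y side to the same lean on the +y side; about 1 N at the knob; stays where left.
- lock (a joint): swing of the lock lever in rad about the tree's x axis: about 0 leaning to the tree's -y side (unlocked, the start), 1.0 fully over on the +y side (locked). It does not move the heel.
- tin: black polish tin, 72 mm across, 22 mm high, loose on the crate beyond the tree; origin at the centre of its underside. Leave alone.
- brush: oval wooden shoe brush, 130 x 50 x 42 mm, loose on the crate beyond the tree; origin under its centre. Leave alone.
- horn: chrome shoe horn, 180 x 38 x 11 mm, lying loose on the crate on the robot's side of the tree; origin under its middle. Leave alone.
- plugbox: white plastic plug box with a rocker switch, 75 x 75 x 40 mm, fixed on the crate beyond the tree; origin at the centre of its underside. Leave alone.

How it is judged:
On the way, in this order (a step that is already met when the one before it is completed fails the run):
1. the heel block is pressed towards the toe until the stop inside resists, at least 1 N (contact force between pin_c0 and slot_ends_c0 above 1 N), for 0.1 s.
2. the heel block is pressed back until the other stop resists, at least 1 N (contact force between pin_c0 and slot_ends_c1 above 1 N), for 0.1 s.
3. the heel block stands released within 2.5 mm of the middle of its free play, with the lock lever still open (x of heel_pin in the frame of slot_mid between -0.0025 and 0.0025 m and contact force between the fingers and heel below 0.05 N and contact force between the arm and tree below 0.05 N and value of joint lock below 0.4 rad), for 0.2 s.
4. the lock lever is swung over (value of joint lock above 0.88 rad), for 0.2 s.
At the end, for the whole second after the job is handed in: The heel block stands within 2.5 mm of the middle of its free play, the lock lever is fully over on its other side (0.88 rad or more), and the robot touches nothing (x of heel_pin in the frame of slot_mid between -0.0025 and 0.0025 m and value of joint lock above 0.88 rad).
It fails at once if a stop inside the sleeve is strained with more than 15 N (contact force between pin_c0 and slot_ends_c0 above 15 N or contact force between pin_c0 and slot_ends_c1 above 15 N).
It fails at once if the tin, brush, shoe horn or plug box is disturbed (moved 10 mm, or the plug box pushed) (distance of any of tin, brush, horn from where it was at the start of the episode above 0.01 m or contact force between any of the arm, the fingers and plugbox above 2 N).
It also fails if it takes over 50 s, if anything falls off the work surface, if the arm or the gripper's body presses on something with over 40 N, if the wrist force passes 120 N, or if a joint passes its speed limit or range.

## Working session

There is one attempt and no reset: what is moved stays moved. The work goes in short steps, each a Python script; the robot and the scene stay as the last script left them, time stands still between calls to the robot, and variables do not carry over. Pictures are saved under pics/ and viewed, at most 10 in all, crops included, and the job is handed in when it is done.

```bash
mkdir -p pics; ls
python3 - <<'E'
from rig import *
import cv2,numpy as np
for n in("top","side"):
    p,d=camera(n); cv2.imwrite(f"pics/{n}.png",p[:,:,::-1]); np.save(f"{n}d.npy",d)
    c=camera_params(n); print(n,c)
s=sense(); print(s["time_s"],s["position"],s["tcp_rot"],s["wrist_force"],s["finger_gap"])
E
```

```text
pics
top {'K': array([[397.93113802,   0.        , 253.09098732],
       [  0.        , 397.93113802, 188.26466359],
       [  0.        ,   0.        ,   1.        ]]), 'position': array([0.41593872, 0.07852622, 1.00383989]), 'rotation': array([[-0.01197665, -0.98179683,  0.18955616],
       [-0.99992124,  0.01247054,  0.00141294],
       [-0.00375109, -0.18952431, -0.98186886]])}
side {'K': array([[434.71765928,   0.        , 256.37647966],
       [  0.        , 434.71765928, 194.11287951],
       [  0.        ,   0.        ,   1.        ]]), 'position': array([0.13647978, 0.6584795 , 0.9841469 ]), 'rotation': array([[-0.80326387, -0.45865357,  0.38000533],
       [-0.59540528,  0.60105698, -0.53312574],
       [ 0.01611517, -0.65449783, -0.75589212]])}
0.1 [ 0.19598416 -0.64541358  0.25535908] [[ 9.56835769e-01  2.90628543e-01 -6.00872716e-04]
 [ 2.90629151e-01 -9.56834300e-01  1.67916163e-03]
 [-8.69233269e-05 -1.78131304e-03 -9.99998410e-01]] [ 0.13946199 -0.09908302 -0.29855859] 0.08544592087757133
```

View pics/top.png

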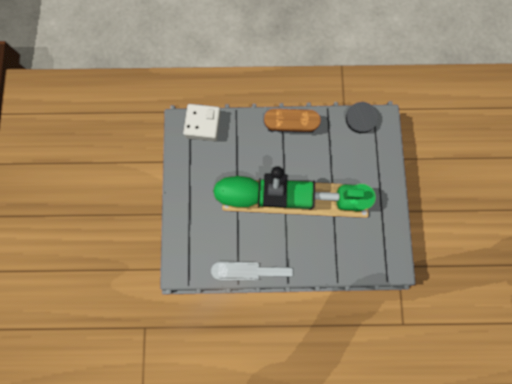

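View pics/side.png

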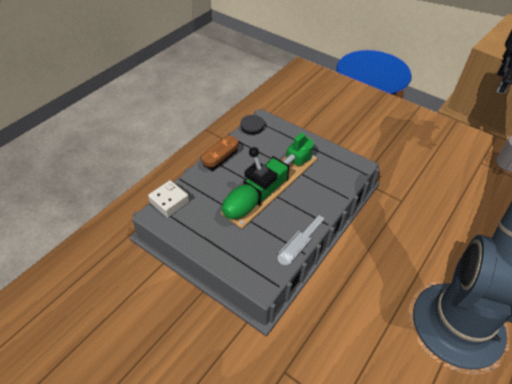

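The top view shows the toe at (237,191), the sleeve around (287,193), the black block at (274,190), the knob at (278,172) and the heel tab around (355,193). The tree's +x therefore runs along world +y, and the lever leans away from the robot. The side view agrees with this.

```bash
cat > h.py <<'E'
import cv2,numpy as np
def cloud(p,d,c):
    K=c["K"];v,u=np.mgrid[:384,:512]
    P=np.stack([(u-K[0,2])/K[0,0]*d,(v-K[1,2])/K[1,1]*d,d],-1)
    return P@c["rotation"].T+c["position"]
E
python3 - <<'E'
from rig import camera_params
from h import *
for n in("top","side"):
    p=cv2.imread(f"pics/{n}.png");d=np.load(f"{n}d.npy");W=cloud(p,d,camera_params(n))
    hsv=cv2.cvtColor(p,cv2.COLOR_BGR2HSV);z=W[...,2]
    reg=(d>0)&(W[...,0]>.3)&(W[...,0]<.65)&(abs(W[...,1])<.4)
    g=reg&(hsv[...,0]>45)&(hsv[...,0]<80)&(hsv[...,1]>120)
    print(n,"crate z",np.median(z[reg&(z>.08)&(z<.108)]))
    def rep(t,m):
        q=W[m]
        if len(q)<4: print(t,len(q));return
        r=cv2.minAreaRect((q[:,:2]*1000).astype(np.float32))
        print(t,len(q),"mean",q.mean(0).round(4),"rect",np.round(r[0],1),np.round(r[1],1),round(r[2],1),"lo",q.min(0).round(3),"hi",q.max(0).round(3))
    rep("tab",g&(z>.192)&(W[...,1]<.0))
    rep("heeltop",g&(z>.155)&(z<.175)&(W[...,1]<-.05))
    rep("sleeve",g&(z>.162)&(z<.177)&(W[...,1]>-.12)&(W[...,1]<.01))
    rep("toe",g&(W[...,1]>.04))
    rep("green",g)
    rep("board",reg&(z>.103)&(z<.118)&(hsv[...,0]<25)&(hsv[...,1]>60)&(W[...,0]<.53))
    k=reg&(hsv[...,2]<50)&(W[...,0]<.6)&(W[...,1]>-.1)&(z>.12)
    rep("knob",k&(z>.215)); rep("blk",k&(z<.2)&(z>.185))
    rep("chrome",reg&(hsv[...,1]<60)&(z>.103)&(W[...,0]<.42))
    rep("all>.105 x>.53",reg&(z>.115)&(W[...,0]>.55))
    y,x=np.nonzero(g);b=p[y.min()-30:y.max()+20,x.min()-20:x.max()+20]
    cv2.imwrite(f"pics/{n}_crop.png",cv2.resize(b,None,fx=3.3 if n=="top" else 3.8,fy=3.3 if n=="top" else 3.8)) ;print(x.min()-20,y.min()-30,b.shape)
E
```

```text
top crate z 0.09885136531238603
tab 149 mean [ 0.5579 -0.1288  0.2031] rect [ 559.  -130.1] [34.6 16.6] 86.1 lo [ 0.55  -0.147  0.192] hi [ 0.567 -0.113  0.208]
heeltop 616 mean [ 0.5555 -0.142   0.1638] rect [ 557.3 -142.8] [75.2 54.6] 89.3 lo [ 0.53  -0.18   0.155] hi [ 0.584 -0.105  0.175]
sleeve 707 mean [ 0.5635 -0.0293  0.1697] rect [564.4 -56.5] [128.5  54.9] 88.4 lo [ 0.535 -0.12   0.162] hi [0.593 0.008 0.175]
toe 1280 mean [0.5698 0.1091 0.1739] rect [572.8 111.3] [107.8  65.4] 85.7 lo [0.54  0.057 0.149] hi [0.606 0.165 0.196]
green 2837 mean [0.5637 0.0033 0.172 ] rect [563.5  -7.5] [346.2  65.3] 85.5 lo [ 0.53  -0.18   0.133] hi [0.606 0.165 0.208]
board 229 mean [ 0.5258 -0.1102  0.1108] rect [525.9 -92.1] [170.6   9.3] 88.4 lo [ 0.519 -0.177  0.104] hi [ 0.53  -0.007  0.116]
knob 105 mean [0.5899 0.032  0.2569] rect [590.   32.9] [23.2 18.6] 88.4 lo [0.581 0.021 0.247] hi [0.599 0.044 0.263]
blk 396 mean [0.5617 0.0349 0.1959] rect [567.8  34.9] [45.3 65.4] 86.1 lo [0.534 0.011 0.192] hi [0.6  0.06 0.2 ]
chrome 924 mean [0.4022 0.0941 0.1057] rect [397.8  17.9] [462.1 
[... 830 characters left out ...]
88.1 lo [ 0.528 -0.248  0.098] hi [0.633 0.169 0.208]
board 133 mean [ 0.5258 -0.102   0.1093] rect [527.  -83.2] [183.4  10.4] 87.7 lo [ 0.519 -0.175  0.104] hi [0.53  0.009 0.115]
knob 66 mean [0.5895 0.0388 0.2541] rect [589.9  37.5] [22.  15.6] 63.2 lo [0.582 0.028 0.245] hi [0.6   0.048 0.26 ]
blk 309 mean [0.5611 0.0448 0.1935] rect [566.7  38. ] [49.7 66.2] 85.4 lo [0.533 0.012 0.185] hi [0.599 0.063 0.2  ]
chrome 486 mean [0.4014 0.0974 0.1053] rect [400.9   9.5] [436.9  36.2] 89.4 lo [ 0.384 -0.209  0.103] hi [0.42  0.228 0.115]
all>.105 x>.53 1846 mean [0.5705 0.0389 0.1793] rect [578.5  -6.5] [351.9  57. ] 90.0 lo [ 0.55  -0.183  0.116] hi [0.607 0.169 0.26 ]
202 103 (135, 131, 3)
```

View pics/top_crop.png

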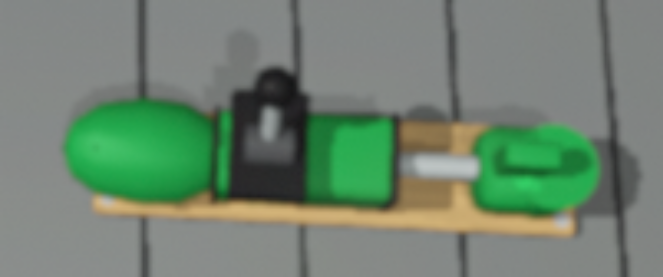

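The crop shows the tab upright and gripable, with the lever leaning to the far side. The measured yaw is about 2.9° and the tab sits at about (0.559, -0.130). I'll grip the tab next.

```bash
cat >> h.py <<'E'
a=np.arctan(.05);TX=np.array([np.sin(a),np.cos(a),0]);TY=np.array([-np.cos(a),np.sin(a),0])
def R(s): return np.column_stack([s*TX,-s*TY,[0,0,-1.]])
E
python3 - <<'E'
from rig import *
from h import *
for s in(1,-1): print(s,np.round(inverse_kinematics([.559,-.13,.3],R(s)),2), np.round(inverse_kinematics([.645,.033,.3],R(s)),2))
s0=sense();q=inverse_kinematics([.559,-.13,.3],R(1));s=1
q2=inverse_kinematics([.559,-.13,.3],R(-1))
if abs(q2[6])<abs(q[6]): s=-1
np.save("s.npy",s);print("use",s)
p=s0["position"].copy();p[2]=.32
move_l(p,feed=.2)
movep([.559,-.13,.30],R(s))
s1=sense();print(s1["time_s"],s1["position"],s1["wrist_force"])
pic,d=camera("wrist");cv2.imwrite("pics/w1.png",pic[:,:,::-1])
pic,d=camera("side");cv2.imwrite("pics/s1.png",pic[:,:,::-1])
E
```

```text
1 [ 0.65  0.33 -0.63  1.7   0.21  1.18 -0.09] [ 0.4   0.49 -0.76  1.52  0.35  1.27 -0.45]
-1 [-0.66  0.43  1.12  1.77 -0.41  1.21 -2.61] [ 0.61  0.66 -1.18  1.51  0.61  1.38  2.49]
use 1
2.8167 [ 0.55882609 -0.13173985  0.29984588] [-0.22270992 -0.01966036  0.38611488]
```

View pics/w1.png

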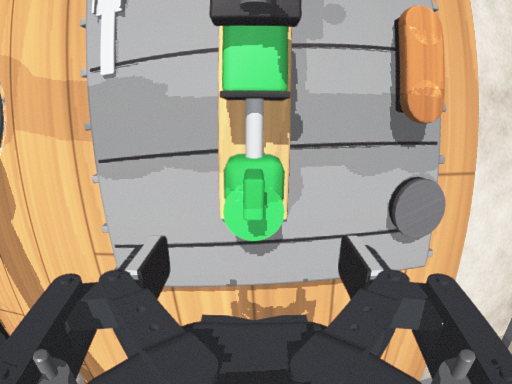

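The wrist view shows the tab (254,195) centred between the fingers (about 150 and 355), with the tree aligned to the image vertical. Next I descend, grip gently and probe towards the toe in small steps.

```bash
cat >> h.py <<'E'
def probe(rig,sgn,F=4.5,maxd=.05,step=.001,ref=None):
    """step along tree x until projected resisting force reaches F; returns (x, f) log"""
    s=rig.sense();p0=s["position"].copy();ref=s["wrist_force"] if ref is None else ref;L=[];n=0
    while n*step<maxd:
        n+=1;rig.move_l(p0+sgn*TX*step*n,feed=.03)
        s=rig.sense();f=-sgn*(s["wrist_force"]-ref)@TX
        L.append((s["position"]@TX*1000,f))
        if f>F: break
    return np.array(L)
E
python3 - <<'E'
import rig
from rig import *
from h import *
h=move_l([.559,-.13,.195],feed=.1,until_force=6);s=sense();print(h,s["position"],s["wrist_force"])
assert not h
command_gripper(.03)
sleep(.2);ref=sense()["wrist_force"];np.save("ref.npy",ref)
command_gripper(.0,25)
s=sense();np.save("p0.npy",s["position"]);print(s["time_s"],s["finger_gap"],s["gripper_force"],(s["wrist_force"]-ref).round(2),(s["position"]@TX*1000).round(2))
L=probe(rig,1,ref=ref,maxd=.012);print(L.round(2).tolist(),sense()["time_s"])
E
```

```text
False [ 0.55953251 -0.12998172  0.19570666] [ 0.27408868 -0.90757552 -0.15401261]
5.15 0.015586780421691586 27.091055810451508 [-2.39  1.44  2.58] -101.92
[[-101.12, -0.65], [-99.9, 0.07], [-98.74, -0.3], [-97.73, -0.63], [-96.74, -0.07], [-95.72, -0.19], [-94.73, -0.58], [-93.79, -0.27], [-92.73, -0.7], [-91.77, -0.3], [-90.76, -1.1], [-89.85, 0.08]] 8.15
```

Run:
```python
import rig
from rig import *
from h import *
ref=np.load("ref.npy")
L=probe(rig,1,F=4,ref=ref,maxd=.03);print(L.round(2).tolist(),sense()["time_s"])
sleep(.4);s=sense();print((s["wrist_force"]-ref).round(2),s["position"]@TX*1000,s["finger_gap"])
np.save("L1.npy",L)
```

```text
[[-89.24, 1.26], [-88.65, 2.78], [-87.88, 5.33]] 8.9
[-0.15 -3.3   2.17] -87.92317872164104 0.015784375160499502
```

The toe-side stop resists from about -89.5 mm. Now I ease back.

Run:
```python
import rig
from rig import *
from h import *
ref=np.load("ref.npy")
p=sense()["position"]; move_l(p-TX*.018,feed=.03)
L=probe(rig,-1,F=4,ref=ref,maxd=.032);print(L.round(2).tolist(),sense()["time_s"])
sleep(.4)
for i in range(4):
    s=sense();print((s["wrist_force"]-ref).round(2),(s["wrist_force"]-ref)@TX,s["position"]@TX*1000,s["finger_gap"]);sleep(.05)
np.save("L2.npy",L)
```

```text
[[-107.19, 1.13], [-108.2, 2.58], [-109.39, 1.33], [-110.5, 0.73], [-111.48, 0.68], [-112.46, 1.08], [-113.46, 2.15], [-114.46, 1.84], [-115.48, 1.3], [-116.49, 1.78], [-117.46, 0.79], [-118.48, 1.12], [-119.08, 2.49], [-119.64, 3.75], [-120.13, 4.81]] 13.8333
[-5.83  5.29  5.26] 4.993191420894942 -120.1587448471606 0.015846799044957866
[-5.07  4.89  3.84] 4.6265611520592484 -120.13160253474348 0.015725120012841917
[-4.5   5.04  4.75] 4.80745508153867 -120.13220058934695 0.015619728080811078
[-5.05  4.92  4.54] 4.665239060931327 -120.11723909195854 0.01589341138932581
```

Run:
```python
from rig import *
from h import *
p=sense()["position"]; move_l(p+TX*(-104.2-p@TX*1000)/1000,feed=.03)
sleep(.3);s=sense();print(s["position"]@TX*1000,s["wrist_force"]-np.load("ref.npy"))
d=-104.2-s["position"]@TX*1000
if abs(d)>.3: move_l(s["position"]+TX*d/1000,feed=.02);print(sense()["position"]@TX*1000)
command_gripper(.085);sleep(.3)
p=sense()["position"];print(p@TX*1000);p[2]=.33;move_l(p,feed=.1);sleep(.1)
s=sense();print(s["time_s"],s["position"])
command_gripper(0.0,20)
movep([.655,.037,.33],R(1))
pic,d=camera("top");cv2.imwrite("pics/t2.png",pic[:,:,::-1]);W=cloud(pic,d,camera_params("top"))
hsv=cv2.cvtColor(pic,cv2.COLOR_RGB2HSV);g=(hsv[...,0]>45)&(hsv[...,0]<80)&(hsv[...,1]>120)&(W[...,2]>.192)&(W[...,1]<-.05)
print("tab",cv2.minAreaRect((W[g][:,:2]*1000).astype(np.float32)))
h=move_l([.65,.037,.262],feed=.1,until_force=6);s=sense();print(h,s["position"],s["wrist_force"],s["time_s"],s["finger_gap"])
pic,d=camera("side");cv2.imwrite("pics/s2.png",cv2.resize(pic[90:250,180:380,::-1],None,fx=3.5,fy=3.5))
```

```text
-104.14213149138763 [-3.50021327  2.31234155  3.82383476]
-104.21092426003648
18.025 [ 0.55819856 -0.13227893  0.32935611]
tab ((0.0, 0.0), (0.0, 0.0), 0.0)
False [0.65043128 0.03704833 0.26268501] [-0.05990046 -0.58944723  0.65094166] 20.475 -0.00023970848538517806
```

View pics/s2.png

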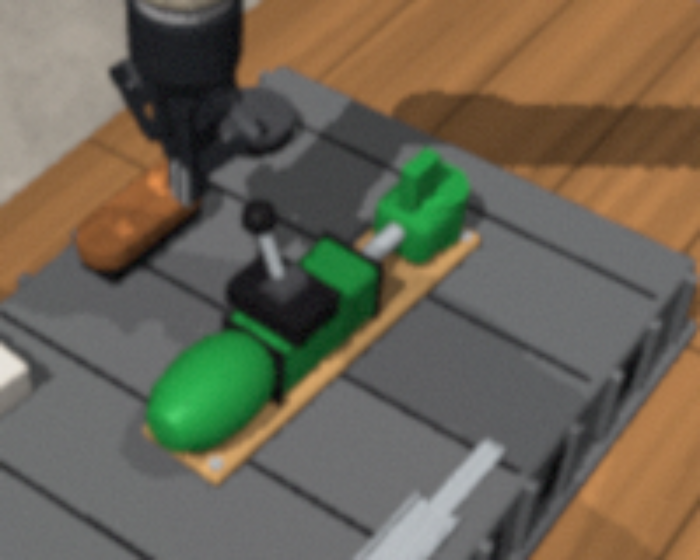

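The crop shows the closed fingers at (185,185), behind the knob at (260,215), and the heel block standing free. I'll sweep the lever over towards the robot.

Run:
```python
from rig import *
from h import *
p=sense()["position"]
h=move_l(p+TY*.095,feed=.05,until_force=7);s=sense();print(h,s["position"],s["wrist_force"],s["time_s"]);sleep(.3);print(sense()["position"])
E=sense()["position"];move_l(E-TY*.06,feed=.1);p=sense()["position"];p[2]=.34;move_l(p)
movep([.40,-.38,.36],R(1));sleep(.2)
for n in("top","side"):
    pic,d=camera(n);W=cloud(pic,d,camera_params(n));cv2.imwrite(f"pics/{n}3.png",pic[:,:,::-1])
    hsv=cv2.cvtColor(pic,cv2.COLOR_RGB2HSV);B=(abs(W[...,0]-.56)<.06)&(d>0)
    g=B&(hsv[...,0]>45)&(hsv[...,0]<80)&(hsv[...,1]>120)&(W[...,2]>.192)&(W[...,1]<-.05)
    k=B&(W[...,2]>.215)&(abs(W[...,1]-.03)<.05)
    for m in(g,k): print(n,m.sum(),W[m].mean(0) if m.any() else 0,cv2.minAreaRect((W[m][:,:2]*1000).astype(np.float32)) if m.any() else 0)
print(sense()["time_s"])
```

```text
True [0.56550615 0.0412181  0.2628606 ] [2.79806782 0.64538817 1.24372845] 22.0583
[0.56553271 0.04125218 0.26261029]
top 149 [ 0.5578231  -0.13079669  0.20306969] ((558.7338256835938, -132.11825561523438), (33.876930236816406, 16.2972469329834), 86.27900695800781)
top 146 [0.53983396 0.03591001 0.25269422] ((542.6901245117188, 36.55020523071289), (30.758203506469727, 25.28082847595215), 25.269132614135742)
side 77 [ 0.55669763 -0.12680299  0.2005827 ] ((558.5347900390625, -128.2773895263672), (33.3074836730957, 16.56429672241211), 87.99918365478516)
side 107 [0.53971376 0.04158379 0.24649002] ((541.7737426757812, 41.561988830566406), (29.885122299194336, 23.505802154541016), 28.025007247924805)
25.8083
```

View pics/top3.png

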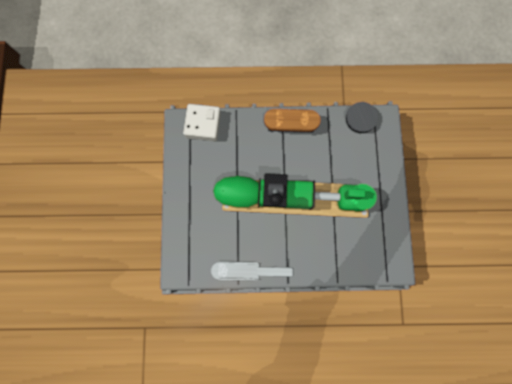

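The knob is now over the robot's side of the block, at about (275,193), and the other objects have not moved. The heel shifted -2.2 mm, which matches the plan. I'll check the lever angle and then hand in.

Run:
```python
from rig import *
from h import *
for n in("top","side"):
    c=camera_params(n);out=[]
    pic,d=camera(n)
    for p,dd in((cv2.imread(f"pics/{n}.png"),np.load(f"{n}d.npy")),(pic[:,:,::-1].copy(),d)):
        W=cloud(p,dd,c);k=(abs(W[...,0]-.56)<.06)&(abs(W[...,1]-.035)<.04)&(W[...,2]>.236)&(W[...,2]<.3)&(dd>0)
        q=W[k]; A=np.c_[2*q,np.ones(len(q))]; x=np.linalg.lstsq(A,(q**2).sum(1),rcond=None)[0]
        print(n,len(q),"sphere centre",x[:3].round(4),"r",np.sqrt(x[3]+x[:3]@x[:3]).round(4),"lo",q.min(0).round(3),"hi",q.max(0).round(3))
```

```text
top 137 sphere centre [0.5926 0.0322 0.2493] r 0.0121 lo [0.581 0.021 0.247] hi [0.604 0.044 0.263]
top 141 sphere centre [0.5401 0.0354 0.2473] r 0.012 lo [0.528 0.024 0.245] hi [0.552 0.047 0.261]
side 89 sphere centre [0.5926 0.0346 0.2475] r 0.0119 lo [0.58  0.026 0.237] hi [0.604 0.048 0.26 ]
side 91 sphere centre [0.5402 0.0377 0.2455] r 0.0119 lo [0.527 0.028 0.236] hi [0.552 0.051 0.259]
```

The fitted swing is about 0.88–0.95 rad, which is close to the limit. There is time left, so I'll push again, a little more firmly.

Run:
```python
from rig import *
from h import *
movep([.63,.038,.34],R(1));move_l([.63,.038,.258],feed=.15)
p=sense()["position"];move_l(p+TY*.055,feed=.1)
p=sense()["position"];print(p,sense()["wrist_force"])
h=move_l(p+TY*.035,feed=.03,until_force=15);s=sense();print(h,s["position"],s["wrist_force"],s["time_s"])
E=sense()["position"];move_l(E-TY*.06,feed=.15);p=sense()["position"];p[2]=.34;move_l(p)
movep([.40,-.38,.36],R(1));sleep(.2)
for n in("top","side"):
    c=camera_params(n);p,dd=camera(n)
    W=cloud(p,dd,c);k=(abs(W[...,0]-.56)<.06)&(abs(W[...,1]-.035)<.04)&(W[...,2]>.236)&(W[...,2]<.3)&(dd>0)
    q=W[k]; A=np.c_[2*q,np.ones(len(q))]; x=np.linalg.lstsq(A,(q**2).sum(1),rcond=None)[0]
    print(n,x[:3].round(4),q.min(0).round(3))
print(sense()["time_s"])
```

```text
[0.5762032  0.04048864 0.2593837 ] [ 0.27234559 -0.53742068  1.59001527]
True [0.56600254 0.04123756 0.25978271] [3.7547736  0.94306281 0.05217727] 29.65
top [0.5401 0.0353 0.2468] [0.528 0.024 0.244]
side [0.5401 0.0384 0.246 ] [0.528 0.029 0.237]
32.925
```

The lever stopped at the same place under twice the force, so it is on its end stop.

```bash
python3 -c "
from rig import *
print(finish_job())"
```

```text
the job is handed in; nothing more can be done
None
```

I handed the job in with the heel block released at the middle of its measured play (about 29 mm) and the lock lever against its end stop. The cameras put the swing at 0.88–0.95 rad, so 0.88 is likely met but not certain; the stops felt about 5 N and the other objects look untouched.

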